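# Set out the vaccination place: vials in the stand, plaster rolls on the spindle

### The arm

A 7-joint arm with a two-finger parallel gripper is mounted at the origin on a cart in front of the work surface, level with it; the furniture and walls round the work are solid. World frame = base frame: x ahead of the robot, y to its left, z up, the work surface at z = 0. Lengths are in m, angles in rad, forces in N, time in s.
With the tool pointing down it reaches from about 0.35 to 0.9 m from the base axis. Payload 8.1 kg.
Tool frame: the origin (TCP) lies at the very end of the fingers, on their centre line; the grasp point (between the pads) lies arm.grip_point_offset behind it (arm.grip_point_offset is the distance from the TCP to the grasp point, in m); z points along the fingers, y is the line along which they close (so a half turn about z gives the same grasp; the last joint's range is limited). The gripper opens to 92 mm and grips with 3 to 60 N. Pads are 19 mm wide; open, the fingers measure 130 mm over their backs; the gripper's body (75 mm by 190 mm) begins 47 mm behind the grasp point.
Start: joints at [1.203, 0.434, 0.025, 1.573, -0.012, 1.134, -0.075], TCP at [0.164, -0.603, 0.227] pointing down, gripper open.
Joint ranges: [-2.62, 2.62], [-0.44, 2.09], [-1.27, 1.32], [0.08, 2.57], [-1.32, 4.46], [0.12, 2], [-2.74, 2.74]. Speed limits (rad/s): [2.22, 2.22, 3.01, 3.01, 3.14, 3.14, 3.14].

### API

Orientations are given as a rotation vector (axis times angle).
In Python, from cell import arm gives the robot as it stands. The module is installed in compiled form; this text tells all that it offers.
- The arm moves only by the shell command python3 -m creep 'ROWS' [OPENING] [FORCE]. ROWS is JSON, a list of rows, each a list of 6 numbers: the shift along the tool's x, y, z scaled (see below), then the turn, a rotation vector about the tool's x, y, z scaled (see below). A call has 1 to 20 rows; each row shifts and turns the commanded pose from where the row before left it, along the tool's axes as they then stand; what a row does not reach is not made up. The controller multiplies each number of a shift by 0.4 m and each number of a turn by 120 degrees. A row lasts 1/12 s, in which the tool goes at most 41.7 mm and 7.16 degrees, less where a joint would pass 70% of its speed; a pose out of reach is approached as far as the arm can. A call with a number of a shift or a turn outside -1 to 1 is refused whole. A call with a gripper value outside its range is refused whole. OPENING is the closure, from -1 (fully open) to 1 (shut), set as the call begins (- or left out, the last holds). The fingers move at their own pace and stop on an object; FORCE is the grip in N (left out, the last holds). Time passes only in rows, so rows that do not move let the fingers close. It gives the time, the measured TCP pose, the force, the opening and the grip force at its end, in the units of the state.
- arm.observe(): the state, without advancing time (a new reading comes with each control period).
- arm.get_image(name): name is "scene" or "top" or "wrist"; returns a dict with "frame" (400x640x3 uint8, red, green, blue), "intrinsics" (3x3 intrinsics, pixels), "rvec" (rotation vector, rad) and "tvec" (3), from world to camera coordinates, as OpenCV has them; the wrist camera has in their place "mount" (4x4, takes a point from camera to tool coordinates, whose origin is the TCP and whose axes are the flange's). Camera axes: x right, y down, z forward; pixel columns grow to the right and rows downward; lengths in m; the calibration is good to about 2 mm. A picture is of the moment at which its call begins: read the wrist's pose just before it. There is no depth.
- arm.sign_off(): hands the job in; it is judged then, once.
The state is a dict: "clock": time; "joints": joint angles; "dq": joint speeds; "joint_efforts": joint torques, N m; "position": TCP position; "ee_rot": TCP orientation; "force": force on the tool from outside, world axes, zero at the start; "ft_torque": the same for the moment, N m; "width": opening from 0.0 (shut) to 1.0 (fully open); "gripper_force": force on a finger pad.
Only numpy, scipy, OpenCV 4.12 (cv2) and the standard library are available. Lean on these libraries where they do the work, as an engineer would, in place of code of your own. Each camera call takes 0.05 s, during which the arm holds its last target. There are 200 camera calls.

### The job

Set out the vaccination place for two vaccines that share one diluent: stand the three glass vials upright in the cups of the teal stand, the blue-capped diluent in the middle between the purple-capped vaccine on its left and the yellow-capped vaccine on its right, as seen from where you stand. Put the two plaster rolls over the spindle's post, the wide one down flat on its round foot and the narrow one flat on top of the wide one. Lower the vials rather than drop them, and leave the thermometer and the pen where they lie.

Things in the scene. Friction and masses are not known exactly. Their poses are not given: they have to be found in the camera images.
- vial_purple: Glass vaccine vial, upright, 23 mm diameter, 49 mm tall, with a purple flip-off cap; freeze-dried vaccine. About 20 g. Origin at the centre of its foot, z up; round, so yaw means nothing. May be gripped anywhere on its height, which acts as a plain 23 mm cylinder.
- vial_blue: Glass vaccine vial, upright, 23 mm diameter, 49 mm tall, with a blue flip-off cap; the diluent that both vaccines are made up with. About 20 g. Origin at the centre of its foot, z up; round, so yaw means nothing. May be gripped anywhere on its height, which acts as a plain 23 mm cylinder.
- vial_yellow: Glass vaccine vial, upright, 23 mm diameter, 49 mm tall, with a yellow flip-off cap; the other freeze-dried vaccine. About 20 g. Origin at the centre of its foot, z up; round, so yaw means nothing. May be gripped anywhere on its height, which acts as a plain 23 mm cylinder.
- roll_wide: Wide roll of skin-coloured fixing plaster lying flat, 52 mm diameter, 25 mm high, with a 24 mm bore right through. About 30 g. Origin at the centre of its underside, z up along the bore.
- roll_narrow: Narrow roll of skin-coloured fixing plaster lying flat, 42 mm diameter, only 12 mm high, with a 24 mm bore right through. About 30 g. Origin at the centre of its underside, z up along the bore.
- vial_stand: Teal vial stand, fixed: plate 58 x 160 x 6 mm with three round cups in a row. Origin: centre of its underside; y along the row, yaw within 0.3 rad, so +y is left as seen from the robot. Cup axes at x = 0, y = +50 (left), 0, -50 mm (right). Cups 30 mm wide inside, flaring over the upper half to 41 mm at the mouth, 31 mm above the table; cup floor 9 mm above it: a seated vial stands 27 mm out.
- spindle: Plaster spindle, fixed: white round foot 86 mm in diameter, its top face 10 mm above the table and flat to 36 mm from the axis, with an upright steel post 14 mm in diameter in the middle, tapered to 6 mm over its last 12 mm, its end 62 mm above the table. Origin at the centre of the underside, on the post axis, z up.
- thermometer: White digital thermometer lying flat and loose among the things, 139 x 19 x 12 mm, its length along its own y. Not to be moved. Origin at the middle of its underside.
- marker: Pen with a white barrel and a blue end lying flat and loose among the things, 138 x 12 x 14 mm, its length along its own y. Not to be moved. Origin at the middle of its underside.
Not all that is in view belongs to the job. Leave any green look-alike of the vial_blue alone.

How it is judged:
At the end, for the whole second after the job is handed in: Vials in their cups (purple left, blue middle, yellow right) within 8 mm of the axis, foot under 14 mm up, tilt under 0.2 rad; wide roll on the spindle foot (under 16 mm up), narrow roll on it (30 to 41 mm up), within 10 mm of the axis, flat to 0.15 rad; all let go, under 0.02 m/s (x of vial_purple in the frame of vial_stand between -0.008 and 0.008 m and y of vial_purple in the frame of vial_stand between 0.042 and 0.058 m and z of each of vial_purple, vial_blue, vial_yellow in the frame of vial_stand below 0.014 m and angle between each of vial_purple, vial_blue, vial_yellow's own z axis and vertical below 0.2 rad and x of vial_blue in the frame of vial_stand between -0.008 and 0.008 m and y of vial_blue in the frame of vial_stand between -0.008 and 0.008 m and x of vial_yellow in the frame of vial_stand between -0.008 and 0.008 m and y of vial_yellow in the frame of vial_stand between -0.058 and -0.042 m and horizontal distance between each of roll_wide, roll_narrow and spindle below 0.01 m and z of roll_wide in the frame of spindle below 0.016 m and angle between each of roll_wide, roll_narrow's own z axis and vertical below 0.15 rad and z of roll_narrow in the frame of spindle between 0.03 and 0.041 m and linear speed of each of vial_purple, vial_blue, vial_yellow, roll_wide, roll_narrow below 0.02 m/s); the robot touches nothing.
It fails at once if a glass vial is dropped (let go and falling faster than 0.8 m/s, a fall of over 30 mm) ((linear speed of vial_purple above 0.8 m/s and contact force between the fingers and vial_purple below 0.02 N) or (linear speed of vial_blue above 0.8 m/s and contact force between the fingers and vial_blue below 0.02 N) or (linear speed of vial_yellow above 0.8 m/s and contact force between the fingers and vial_yellow below 0.02 N)).
It fails at once if the thermometer or the marker is pushed more than 30 mm from where it lay (distance of any of thermometer, marker from where it was at the start of the episode above 0.03 m).
It also fails if it takes over 115 s, if anything falls off the work surface, if the arm or the gripper's body presses on something with over 40 N, if the wrist force passes 120 N, or if a joint passes its speed limit or range.

## Working session

There is one attempt and no reset: what is moved stays moved. The work goes in short steps, Python scripts to look and compute and a shell command to move; the robot and the scene stay as the last step left them, time stands still between calls to the robot, and variables do not carry over. Pictures are saved under pics/ and viewed, at most 14 in all, crops included, and the job is handed in when it is done.

```bash
mkdir -p pics
python3 - <<'E'
from cell import arm
import cv2,json
s=arm.observe();print({k:s[k] for k in s});print(arm.grip_point_offset)
for n in("scene","top"):
    d=arm.get_image(n);cv2.imwrite(f"pics/{n}0.png",d["frame"][:,:,::-1]);print(n,d["intrinsics"],d["rvec"],d["tvec"])
d=arm.get_image("wrist");print(d["mount"],d["intrinsics"])
E
```

```text
{'clock': 0.0, 'joints': array([ 1.20341879,  0.43522583,  0.02498008,  1.57406178, -0.01159399,
        1.13399533, -0.07509542]), 'dq': array([-2.24929192e-05, -4.16542246e-04, -1.77607669e-03, -3.45551074e-04,
        2.92467781e-04, -1.37849363e-03,  2.05581321e-03]), 'joint_efforts': array([ 1.40006705e-04, -6.67860246e+01,  9.85029973e-01, -3.14464653e+01,
       -6.05534739e-02,  4.29099309e-02,  1.38297610e-04]), 'position': array([ 0.16337055, -0.60276039,  0.22595694]), 'ee_rot': array([-3.11262417e+00, -4.14392028e-01,  5.50770948e-04]), 'force': array([-0.236551  ,  0.61826641, -0.14596573]), 'ft_torque': array([-0.00245251,  0.00271176, -0.03425434]), 'gripper_force': 0.0, 'width': 0.9991978467714937}
0.0188
scene [[484.88365545   0.         317.57714447]
 [  0.         484.88365545 205.57716848]
 [  0.           0.           1.        ]] [ 0.51352083 -2.4072439   1.55660231] [0.46987656 0.12637816 0.73696494]
top [[373.05986794   0.         322.4042546 ]
 [  0.         373.05986794 198.70913146]
 [  0.           0.           1.        ]] [ 2.20049648 -2.17969717  0.01992244] [0.02114775 0.50086817 0.88112863]
[[ 8.03933457e-04 -9.66346849e-01 -2.57241368e-01  6.81344555e-02]
 [ 9.99999496e-01  9.31375642e-04 -3.73574693e-04  9.60867179e-04]
 [ 6.00591071e-04 -2.57240938e-01  9.66347111e-01 -1.58561086e-01]
 [ 0.00000000e+00  0.00000000e+00  0.00000000e+00  1.00000000e+00]] [[306.61609374   0.         316.60293648]
 [  0.         306.61609374 203.00881781]
 [  0.           0.           1.        ]]
```

View pics/top0.png

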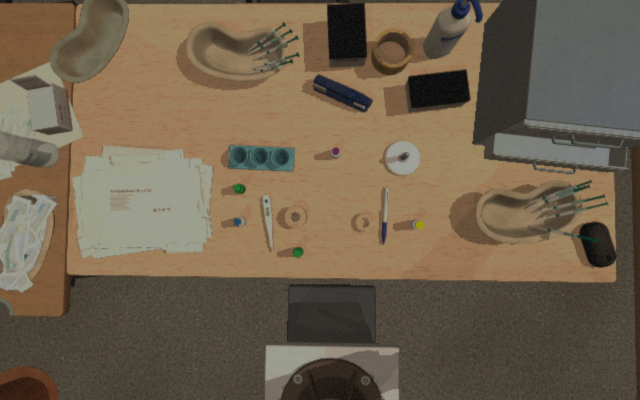

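View pics/scene0.png

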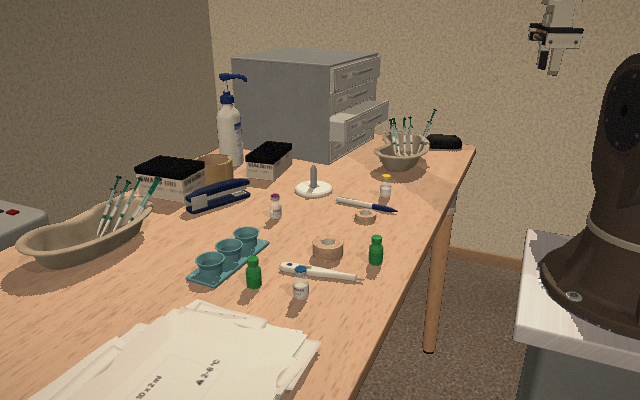

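The top view shows (col,row): purple (336,153), blue (239,222), yellow (419,225), wide roll (296,217), narrow roll (365,222), spindle (403,158) and stand (262,158). The two green vials are decoys. I'll enlarge both views.

Run:
```python
import cv2
a=cv2.imread('pics/top0.png')[130:270,220:440];cv2.imwrite('pics/topc.png',cv2.resize(a,None,fx=3.6,fy=3.6,interpolation=cv2.INTER_CUBIC))
a=cv2.imread('pics/scene0.png')[155:315,180:420];cv2.imwrite('pics/scenec.png',cv2.resize(a,None,fx=3.3,fy=3.3,interpolation=cv2.INTER_CUBIC))
```

```text
(no output)
```

View pics/topc.png

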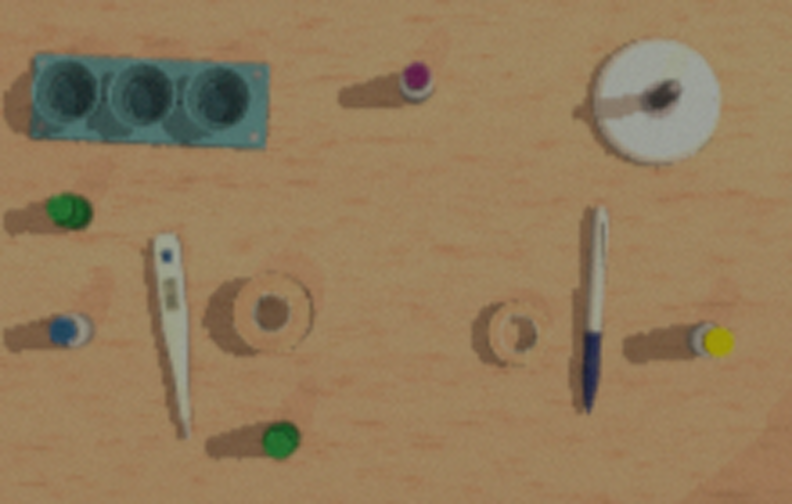

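View pics/scenec.png

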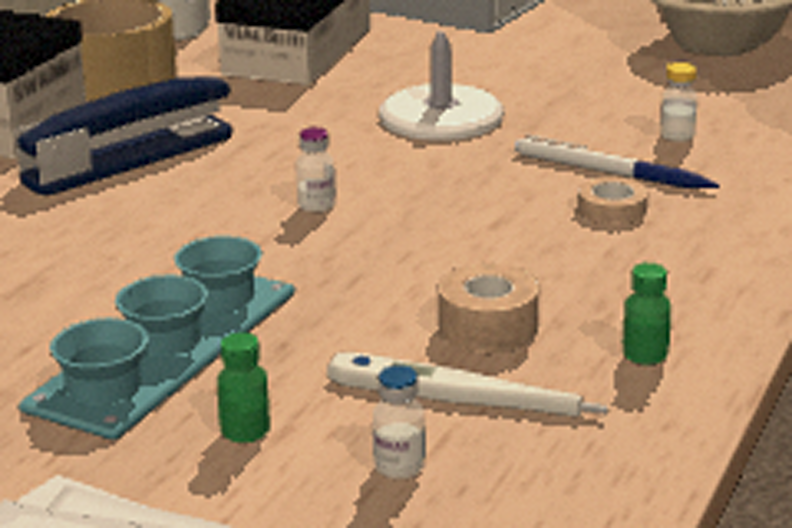

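```bash
cat > h.py <<'E'
import numpy as np,cv2
from cell import arm
from scipy.spatial.transform import Rotation as R
def P(d): return d["intrinsics"]@np.c_[cv2.Rodrigues(np.array(d["rvec"],float))[0],np.array(d["tvec"])]
def Pw(d,s):
    T=np.eye(4);T[:3,:3]=R.from_rotvec(s["ee_rot"]).as_matrix();T[:3,3]=s["position"]
    return d["intrinsics"]@np.linalg.inv(T@d["mount"])[:3]
def onz(P,uv,z):
    A=P[:,[0,1]]; b=P[:,2]*z+P[:,3]; u,v=uv
    M=np.array([A[0]-u*A[2],A[1]-v*A[2]]);return np.linalg.solve(M,-np.array([b[0]-u*b[2],b[1]-v*b[2]]))
def go(x,y,z,ang=None):
    "shift in tool units from current measured pose; tool yaw"
    s=arm.observe();M=R.from_rotvec(s["ee_rot"]).as_matrix()
    return M.T@(np.array([x,y,z])-s["position"])/0.4
E
python3 - <<'E'
from h import *
t=P(arm.get_image("top"));s=P(arm.get_image("scene"))
L=dict(purple=((417,76),(314,134)),blue=((64,331),(398,376)),yellow=((719,342),(681,72)),wide=((274,311),(488,287)),narrow=((519,333),(613,190)),cupL=((67,91),(100,350)),cupM=((140,95),(161,302)),cupR=((218,98),(218,259)),tip=((674,89),(440,36)),foot=((657,101),(440,108)))
for k,(a,b) in L.items():
    a=np.array(a)/3.6+[220,130];b=np.array(b)/3.3+[180,155]
    X=cv2.triangulatePoints(t,s,a,b)[:,0];X=X[:3]/X[3]
    z=dict(cup=.031,tip=.062,foot=.01,wide=.025,narrow=.012).get(k[:3] if k[:3]=='cup' else k,.049)
    print(k,X.round(4),z,'top@z',onz(t,a,z).round(4),'scene@z',onz(s,b,z).round(4))
o=arm.observe();print(R.from_rotvec(o["ee_rot"]).as_matrix().round(3))
for n in['stand corners']:
  for a in[(37,54),(270,64),(267,149),(33,138)]:
    print(onz(t,np.array(a)/3.6+[220,130],.006).round(4))
for n,a in dict(th1=(166,236),th2=(185,437),m1=(600,207),m2=(588,412),g1=(70,212),g2=(281,440)).items(): print(n,onz(t,np.array(a)/3.6+[220,130],.012).round(3))
E
```

```text
purple [ 0.6085 -0.005   0.0471] 0.049 top@z [ 0.6087 -0.0047] scene@z [ 0.6059 -0.0011]
blue [0.4438 0.2189 0.0471] 0.049 top@z [0.444  0.2185] scene@z [0.4423 0.2215]
yellow [ 0.4408 -0.1972  0.0453] 0.049 top@z [ 0.4414 -0.1962] scene@z [ 0.4379 -0.1879]
wide [0.4572 0.0869 0.023 ] 0.025 top@z [0.4579 0.087 ] scene@z [0.4553 0.0902]
narrow [ 0.4442 -0.0741  0.012 ] 0.012 top@z [ 0.445  -0.0738] scene@z [ 0.4437 -0.0743]
cupL [0.6002 0.2247 0.0258] 0.031 top@z [0.6005 0.224 ] scene@z [0.5937 0.2316]
cupM [0.5977 0.1761 0.0278] 0.031 top@z [0.5982 0.176 ] scene@z [0.5935 0.1807]
cupR [0.5961 0.1248 0.028 ] 0.031 top@z [0.5965 0.1248] scene@z [0.5922 0.1296]
tip [ 0.5999 -0.1662  0.0575] 0.062 top@z [ 0.5994 -0.1652] scene@z [ 0.5944 -0.1547]
foot [ 0.6    -0.1656  0.0055] 0.01 top@z [ 0.5996 -0.1646] scene@z [ 0.5951 -0.1555]
[[ 0.965  0.262 -0.   ]
 [ 0.262 -0.965  0.001]
 [-0.    -0.001 -1.   ]]
[0.6293 0.2511]
[0.6235 0.0935]
[0.5662 0.0948]
[0.5724 0.2527]
th1 [0.507 0.161]
th2 [0.374 0.146]
m1 [ 0.529 -0.127]
m2 [ 0.394 -0.119]
g1 [0.522 0.225]
g2 [0.373 0.082]
```

The triangulated heights agree with the nominal sizes to within about 4 mm: vials 45–47, wide roll 23, narrow roll 12, cups 26–28, post tip 57. I'll close the fingers along world x throughout, so tool x = +y and tool y = +x. First I turn the tool and start the move towards yellow.

```bash
python3 -m creep '[[0,0,0,0,0,-0.0567],[0,0,0,0,0,-0.0567],[0,0,0,0,0,-0.0567],[0,0,0,0,0,-0.0567],[0,0,0,0,0,-0.0567],[0,0,0,0,0,-0.0567],[0,0,0,0,0,-0.0567],[0,0,0,0,0,-0.0567],[0,0,0,0,0,-0.0567],[0,0,0,0,0,-0.0567],[0,0,0,0,0,-0.0567],[0,0,0,0,0,0]]' -0.1 10; python3 -c "
from h import *
print(go(.441,-.197,.15),arm.observe()['joints'].round(2))"
```

```text
clock: 1.25
position: [0.1633, -0.6032, 0.2266]
ee_rot: [-2.215, -2.227, -0.0]
force: [0.0, 0.5, -0.6]
width: 0.548
gripper_force: 0.0
[1.0115837  0.69989974 0.19166638] [ 1.4   0.45 -0.27  1.55  0.13  1.15  1.12]
```

```bash
python3 -m creep '[[0.078,0.054,0],[0.078,0.054,0],[0.078,0.054,0],[0.078,0.054,0],[0.078,0.054,0],[0.078,0.054,0],[0.078,0.054,0],[0.078,0.054,0],[0.078,0.054,0],[0.078,0.054,0],[0.078,0.054,0],[0.078,0.054,0.09],[0.076,0.052,0.1],[0,0,0]]' -0.1 10;  python3 -m creep '[[0.078,0.054,0,0,0,0],[0.078,0.054,0,0,0,0],[0.078,0.054,0,0,0,0],[0.078,0.054,0,0,0,0],[0.078,0.054,0,0,0,0],[0.078,0.054,0,0,0,0],[0.078,0.054,0,0,0,0],[0.078,0.054,0,0,0,0],[0.078,0.054,0,0,0,0],[0.078,0.054,0,0,0,0],[0.078,0.054,0,0,0,0],[0.078,0.054,0.05,0,0,0],[0.076,0.052,0.06,0,0,0],[0,0,0.08,0,0,0],[0,0,0,0,0,0],[0,0,0,0,0,0]]' -0.1 10
python3 - <<'E'
from h import *
s=arm.observe();print(s['clock'],s['joints'].round(2),go(.441,-.197,.15).round(4))
d=arm.get_image("wrist");cv2.imwrite("pics/w1.png",d["frame"][:,:,::-1]);np.save('w1P.npy',Pw(d,s))
p=Pw(d,s)@[.441,-.197,.047,1];print(p[:2]/p[2])
E
```

```text
clock: 2.58
position: [0.4408, -0.2003, 0.1517]
ee_rot: [-2.221, -2.217, 0.002]
force: [0.0, -0.2, 1.5]
width: 0.549
gripper_force: 0.0
2.5833 [ 0.71  0.34 -0.49  1.97  0.2   0.88  0.11] [0.0083 0.0006 0.0043]
[317.91804653 197.23464789]invalid input at $[0]: expected 6 numbers
```

View pics/w1.png

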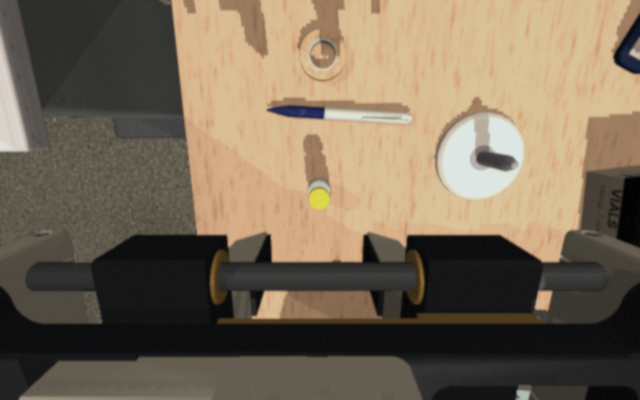

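Yellow's cap is at (319.5,199), within 2 px of the prediction. I'll descend and grip it.

```bash
python3 - <<'E'
from h import *
p=np.load('w1P.npy')
print('y',onz(p,(319.5,199),.047),'foot',onz(p,(480.5,155.5),.01),'tip',onz(p,(513,164),.062),'nar',onz(p,(323,55),.012))
E
python3 -m creep '[[0.005,0.003,0.09,0,0,0],[0,0,0.09,0,0,0],[0,0,0.09,0,0,0],[0,0,0.044,0,0,0],[0,0,0,0,0,0]]' -0.1 10
python3 -m creep '[[0,0,0,0,0,0],[0,0,0,0,0,0],[0,0,0,0,0,0],[0,0,0,0,0,0],[0,0,0,0,0,0],[0,0,0,0,0,0]]' 1 10
```

```text
y [ 0.44240108 -0.19860992] foot [ 0.59916157 -0.16436772] tip [ 0.598894   -0.16569321] nar [ 0.44558957 -0.07492036]
clock: 3.05
position: [0.4414, -0.1999, 0.0252]
ee_rot: [-2.223, -2.216, 0.003]
force: [-0.4, 0.7, 0.1]
width: 0.55
gripper_force: 0.0
clock: 3.55
position: [0.4435, -0.1993, 0.0279]
ee_rot: [2.221, 2.22, 0.0]
force: [-1.8, -1.4, 6.3]
width: 0.248
gripper_force: 10.0
```

```bash
python3 -m creep '[[0,0,-0.08,0,0,0],[0,0,-0.09,0,0,0],[0,0,-0.085,0,0,0],[0.09,0.0424,0,0,0,0],[0.09,0.0424,0,0,0,0],[0.09,0.0424,0,0,0,0],[0.09,0.0424,0,0,0,0],[0.09,0.0424,0,0,0,0],[0.09,0.0424,0,0,0,0],[0.09,0.0424,0,0,0,0],[0.09,0.0424,0,0,0,0],[0.09,0.0424,0,0,0,0],[0,0,0,0,0,0],[0,0,0,0,0,0],[0,0,0,0,0,0]]' 1 10
python3 - <<'E'
from h import *
s=arm.observe();print(go(.596,.125,.13).round(4))
d=arm.get_image("wrist");cv2.imwrite("pics/w2.png",d["frame"][:,:,::-1]);np.save('w2P.npy',Pw(d,s))
for q in[(.596,.125),(.598,.175),(.600,.225)]:
  p=Pw(d,s)@[*q,.031,1];print(p[:2]/p[2])
E
```

```text
clock: 4.8
position: [0.5952, 0.125, 0.1286]
ee_rot: [-2.22, -2.222, 0.002]
force: [-0.1, -0.3, 1.0]
width: 0.246
gripper_force: 10.0
[-0.0001  0.0021 -0.0034]
[318.36186411 202.7649673 ]
[320.9831662  144.02726636]
[323.88744722  78.94862054]
```

View pics/w2.png

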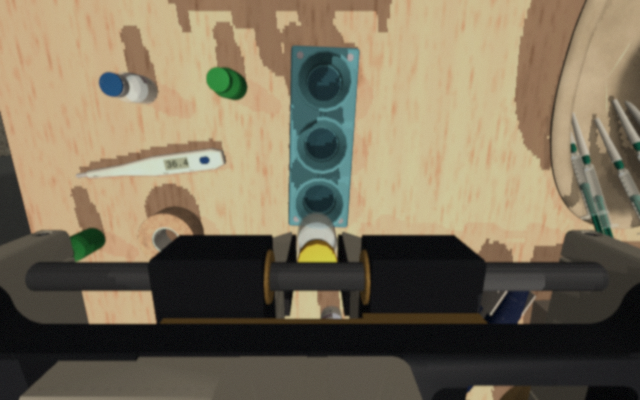

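Cup mouths are at (325,79), (322,145) and (319,203), within 1 px of prediction. I'll lower yellow into the right cup.

```bash
python3 -m creep '[[0,0.003,0.06,0,0,0],[0,0,0.06,0,0,0],[0,0,0.05,0,0,0],[0,0,0.03,0,0,0],[0,0,0.03,0,0,0],[0,0,0,0,0,0],[0,0,0,0,0,0]]' 1 10
```

```text
clock: 5.43
position: [0.5968, 0.1247, 0.0371]
ee_rot: [2.222, 2.221, -0.0]
force: [0.2, 0.7, 0.3]
width: 0.246
gripper_force: 10.0
```

```bash
python3 -m creep '[[0,0,0.003,0,0,0],[0,0,0.002,0,0,0],[0,0,0,0,0,0]]' 1 10; python3 -m creep '[[0,0,0,0,0,0],[0,0,0,0,0,0],[0,0,0,0,0,0],[0,0,0,0,0,0]]' -0.1 10; python3 -m creep '[[0,0,-0.04,0,0,0],[0,0,-0.08,0,0,0],[0,0,-0.08,0,0,0],[0,0,0,0,0,0]]' -0.1; python3 -c "
from h import *
print(go(.444,.2187,.13).round(4),go(.6085,-.0047,.13).round(4))"
```

```text
clock: 5.68
position: [0.5972, 0.1252, 0.0356]
ee_rot: [2.221, 2.221, 0.001]
force: [0.1, 0.1, -0.3]
width: 0.246
gripper_force: 10.0
clock: 6.02
position: [0.5968, 0.1252, 0.0351]
ee_rot: [2.221, 2.222, 0.0]
force: [0.4, -0.9, -0.7]
width: 0.487
gripper_force: 0.0
clock: 6.35
position: [0.5999, 0.1269, 0.121]
ee_rot: [2.218, 2.219, 0.012]
force: [1.0, 0.7, -0.2]
width: 0.552
gripper_force: 0.0
[ 0.2298 -0.3894 -0.0251] [-0.3289  0.0216 -0.0232]
```

```bash
python3 - <<'E'
from h import *
p=np.load('w2P.npy');print(onz(p,(112,84),.048))
E
python3 -m creep '[[0.047,-0.0765,0,0,0,0],[0.047,-0.0765,0,0,0,0],[0.047,-0.0765,0,0,0,0],[0.047,-0.0765,0,0,0,0],[0.047,-0.0765,0,0,0,0],[0,0,0,0,0,0],[0,0,0,0,0,0],[0,0,0,0,0,0]]' -0.1 10; python3 -c "
from h import *
print(go(.444,.2187,.026).round(4))"
```

```text
[0.44469219 0.21918366]
clock: 7.02
position: [0.4443, 0.219, 0.1151]
ee_rot: [2.22, 2.221, 0.001]
force: [0.5, -0.3, 0.3]
width: 0.548
gripper_force: 0.0
[-0.0007 -0.0009  0.2228]
```

Blue's position is confirmed by the wrist view. I'll descend and grip it.

```bash
python3 -m creep '[[0,0,0.08,0,0,0],[0,0,0.08,0,0,0],[0,0,0.063,0,0,0],[0,0,0,0,0,0],[0,0,0,0,0,0]]' -0.1 10
python3 -m creep '[[0,0,0,0,0,0],[0,0,0,0,0,0],[0,0,0,0,0,0],[0,0,0,0,0,0],[0,0,0,0,0,0],[0,0,0,0,0,0],[0,0,0,0,0,0]]' 1 10;  python3 -c "
from h import *
print(go(.598,.1753,.13).round(4))"
```

```text
clock: 7.43
position: [0.4438, 0.2181, 0.025]
ee_rot: [-2.222, -2.22, 0.004]
force: [-0.2, -0.0, 0.4]
width: 0.548
gripper_force: 0.0
clock: 8.02
position: [0.4443, 0.2194, 0.0264]
ee_rot: [2.221, 2.221, 0.002]
force: [0.1, -1.2, 7.5]
width: 0.245
gripper_force: 10.0
[-0.1102  0.3846 -0.2585]
```

```bash
python3 -m creep '[[0,0,-0.08,0,0,0],[0,0,-0.09,0,0,0],[0,0,-0.088,0,0,0],[-0.0218,0.077,0,0,0,0],[-0.0218,0.077,0,0,0,0],[-0.0218,0.077,0,0,0,0],[-0.0218,0.077,0,0,0,0],[-0.0218,0.077,0,0,0,0],[0,0,0,0,0,0],[0,0,0,0,0,0],[0,0,0,0,0,0],[0,0,0,0,0,0]]' 1 10;  python3 -c "
from h import *
print(go(.5982,.1755,.0365).round(4))"
```

```text
clock: 9.02
position: [0.5964, 0.1764, 0.1289]
ee_rot: [-2.219, -2.223, 0.001]
force: [-0.5, 0.4, -0.7]
width: 0.243
gripper_force: 10.0
[-0.0023  0.0047  0.2311]
```

```bash
python3 -m creep '[[-0.002,0.004,0.06,0,0,0],[0,0,0.06,0,0,0],[0,0,0.05,0,0,0],[0,0,0.03,0,0,0],[0,0,0.03,0,0,0],[0,0,0.003,0,0,0],[0,0,0,0,0,0],[0,0,0,0,0,0]]' 1 10; python3 -m creep '[[0,0,0,0,0,0],[0,0,0,0,0,0],[0,0,0,0,0,0],[0,0,0,0,0,0]]' -0.1 10; python3 -m creep '[[0,0,-0.04,0,0,0],[0,0,-0.08,0,0,0],[0,0,-0.08,0,0,0],[0,0,0,0,0,0],[0,0,0,0,0,0]]' -0.1; python3 -c "
from h import *
print(go(.6085,-.005,.13).round(4))"
```

```text
clock: 9.68
position: [0.5996, 0.1752, 0.0366]
ee_rot: [2.221, 2.222, 0.001]
force: [-0.6, 0.2, 0.6]
width: 0.248
gripper_force: 10.0
clock: 10.02
position: [0.5995, 0.1748, 0.0361]
ee_rot: [2.221, 2.221, 0.001]
force: [-0.4, 0.1, 0.3]
width: 0.486
gripper_force: 0.0
clock: 10.43
position: [0.6007, 0.1754, 0.1179]
ee_rot: [2.22, 2.22, 0.006]
force: [-0.1, 0.2, -1.4]
width: 0.549
gripper_force: 0.0
[-0.4509  0.0197 -0.0307]
```

```bash
python3 -m creep '[[-0.09,0.0044,0,0,0,0],[-0.09,0.0044,0,0,0,0],[-0.09,0.0044,0,0,0,0],[-0.09,0.0044,0,0,0,0],[-0.09,0.0044,0,0,0,0],[0,0,0,0,0,0],[0,0,0,0,0,0],[0,0,0,0,0,0]]' -0.1 10
python3 - <<'E'
from h import *
s=arm.observe();print(go(.6085,-.005,.026).round(4))
d=arm.get_image("wrist");cv2.imwrite("pics/w3.png",d["frame"][:,:,::-1]);np.save('w3P.npy',Pw(d,s))
p=Pw(d,s)@[.6085,-.005,.048,1];print(p[:2]/p[2])
E
```

```text
clock: 11.1
position: [0.6075, -0.0051, 0.1148]
ee_rot: [-2.221, -2.22, 0.001]
force: [0.3, 0.1, -0.3]
width: 0.548
gripper_force: 0.0
[1.00e-04 2.80e-03 2.22e-01]
[318.85594094 213.07066002]
```

View pics/w3.png

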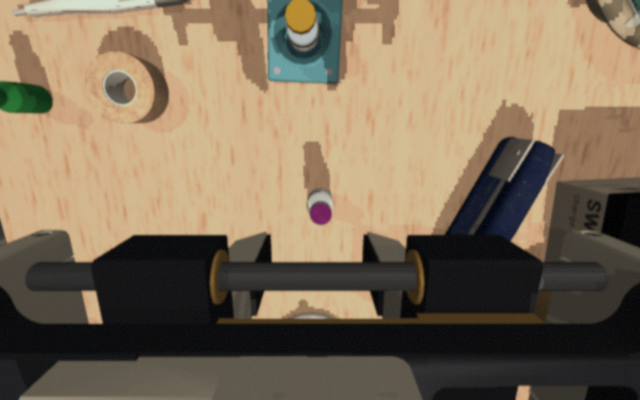

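Purple is at (320,214), as predicted, and yellow stands in the right cup at (301,15). The wide roll's bore is at (120,88).

```bash
python3 - <<'E'
from h import *
p=np.load('w3P.npy');print('wide',onz(p,(120,88),.025))
E
python3 -m creep '[[0,0.004,0.08,0,0,0],[0,0,0.08,0,0,0],[0,0,0.062,0,0,0],[0,0,0,0,0,0],[0,0,0,0,0,0]]' -0.1 10
python3 -m creep '[[0,0,0,0,0,0],[0,0,0,0,0,0],[0,0,0,0,0,0],[0,0,0,0,0,0],[0,0,0,0,0,0],[0,0,0,0,0,0],[0,0,0,0,0,0]]' 1 10;  python3 -c "
from h import *
print(go(.6005,.2255,.13).round(4))"
```

```text
wide [0.45682131 0.08751129]
clock: 11.57
position: [0.6086, -0.0036, 0.0261]
ee_rot: [-2.217, -2.223, 0.003]
force: [-0.6, -0.2, -0.3]
width: 0.55
gripper_force: 0.0
clock: 12.15
position: [0.6104, -0.0053, 0.0279]
ee_rot: [2.221, 2.221, 0.001]
force: [-1.3, 0.4, 6.6]
width: 0.244
gripper_force: 10.0
[ 0.5769 -0.0243 -0.2555]
```

```bash
python3 -m creep '[[0,0,-0.08,0,0,0],[0,0,-0.09,0,0,0],[0,0,-0.087,0,0,0],[0.096,-0.004,0,0,0,0],[0.096,-0.004,0,0,0,0],[0.096,-0.004,0,0,0,0],[0.096,-0.004,0,0,0,0],[0.096,-0.004,0,0,0,0],[0.096,-0.004,0,0,0,0],[0,0,0,0,0,0],[0,0,0,0,0,0],[0,0,0,0,0,0],[0,0,0,0,0,0]]' 1 10;  python3 -c "
from h import *
print(go(.6005,.2252,.0365).round(4))"
```

```text
clock: 13.23
position: [0.6005, 0.2232, 0.1295]
ee_rot: [2.223, 2.219, -0.002]
force: [0.3, -0.9, -0.1]
width: 0.246
gripper_force: 10.0
[ 0.0053 -0.      0.2325]
```

```bash
python3 -m creep '[[0.005,0,0.06,0,0,0],[0,0,0.06,0,0,0],[0,0,0.05,0,0,0],[0,0,0.03,0,0,0],[0,0,0.03,0,0,0],[0,0,0.003,0,0,0],[0,0,0,0,0,0],[0,0,0,0,0,0]]' 1 10; python3 -m creep '[[0,0,0,0,0,0],[0,0,0,0,0,0],[0,0,0,0,0,0],[0,0,0,0,0,0]]' -0.1 10; python3 -m creep '[[0,0,-0.04,0,0,0],[0,0,-0.08,0,0,0],[0,0,-0.08,0,0,0],[0,0,0,0,0,0],[0,0,0,0,0,0]]' -0.52; python3 -c "
from h import *
print(go(.457,.0873,.13).round(4))"
```

```text
clock: 13.9
position: [0.6006, 0.2272, 0.0373]
ee_rot: [2.221, 2.221, 0.001]
force: [0.8, 0.1, 0.3]
width: 0.244
gripper_force: 10.0
clock: 14.23
position: [0.6003, 0.2273, 0.037]
ee_rot: [2.221, 2.221, 0.001]
force: [-0.6, 0.7, 0.0]
width: 0.486
gripper_force: 0.0
clock: 14.65
position: [0.6014, 0.228, 0.1189]
ee_rot: [2.22, 2.22, 0.006]
force: [-0.2, -0.4, -0.7]
width: 0.758
gripper_force: 0.0
[-0.3516 -0.3609 -0.0299]
```

```bash
python3 -m creep '[[-0.0585,-0.06,0,0,0,0],[-0.0585,-0.06,0,0,0,0],[-0.0585,-0.06,0,0,0,0],[-0.0585,-0.06,0,0,0,0],[-0.0585,-0.06,0,0,0,0],[-0.0585,-0.06,0,0,0,0],[0,0,0,0,0,0],[0,0,0,0,0,0],[0,0,0,0,0,0],[0,0,0,0,0,0]]' -0.52 10
python3 - <<'E'
from h import *
s=arm.observe();print(go(.457,.0873,.005).round(4))
d=arm.get_image("wrist");cv2.imwrite("pics/w4.png",d["frame"][:,:,::-1]);np.save('w4P.npy',Pw(d,s))
p=Pw(d,s)@[.457,.0873,.025,1];print(p[:2]/p[2])
E
```

```text
clock: 15.48
position: [0.4569, 0.0877, 0.1164]
ee_rot: [-2.22, -2.222, -0.001]
force: [0.8, 0.8, -0.4]
width: 0.761
gripper_force: 0.0
[-1.100e-03  1.000e-04  2.785e-01]
[317.38760904 205.18136932]
```

View pics/w4.png

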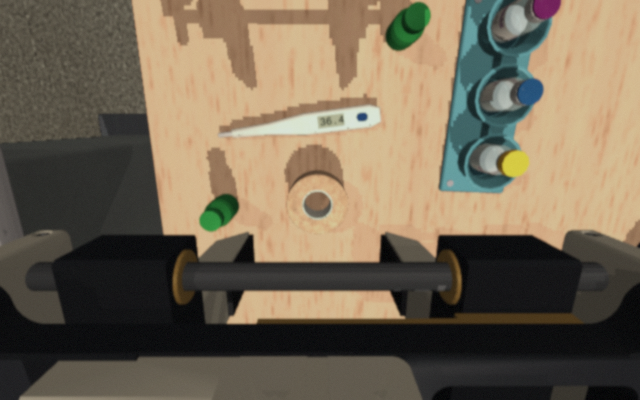

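All three vials stand in their cups: purple (545,5), blue (529,92), yellow (514,163). The wide roll's bore is at (317.5,204), as predicted. I'll pick up the wide roll.

```bash
python3 -m creep '[[0.001,0,0.08,0,0,0],[0,0,0.08,0,0,0],[0,0,0.07,0,0,0],[0,0,0.046,0,0,0],[0,0,0,0,0,0],[0,0,0,0,0,0]]' -0.52 10
python3 -m creep '[[0,0,0,0,0,0],[0,0,0,0,0,0],[0,0,0,0,0,0],[0,0,0,0,0,0],[0,0,0,0,0,0],[0,0,0,0,0,0],[0,0,0,0,0,0]]' 1 12;  python3 -c "
from h import *
print(go(.599,-.165,.13).round(4))"
```

```text
clock: 16.03
position: [0.4558, 0.0879, 0.0055]
ee_rot: [-2.219, -2.222, 0.002]
force: [0.4, 0.1, -0.3]
width: 0.762
gripper_force: 0.0
clock: 16.62
position: [0.4571, 0.0873, 0.0072]
ee_rot: [2.22, 2.221, 0.003]
force: [-0.4, -0.3, 8.9]
width: 0.559
gripper_force: 12.0
[-0.6308  0.3555 -0.3065]
```

```bash
python3 -m creep '[[0,0,-0.08,0,0,0],[0,0,-0.09,0,0,0],[0,0,-0.09,0,0,0],[-0.079,0.0444,0,0,0,0],[-0.079,0.0444,0,0,0,0],[-0.079,0.0444,0,0,0,0],[-0.079,0.0444,0,0,0,0],[-0.079,0.0444,0,0,0,0],[-0.079,0.0444,0,0,0,0],[-0.079,0.0444,0,0,0,0],[-0.079,0.0444,0,0,0,0],[0,0,0,0,0,0],[0,0,0,0,0,0],[0,0,0,0,0,0],[0,0,0,0,0,0]]' 1 12
python3 - <<'E'
from h import *
s=arm.observe();print(go(.5992,-.165,.08).round(4))
d=arm.get_image("wrist");cv2.imwrite("pics/w5.png",d["frame"][:,:,::-1]);np.save('w5P.npy',Pw(d,s))
for q in[(.5992,-.165,.01),(.5992,-.165,.062)]:
  p=Pw(d,s)@[*q,1];print(p[:2]/p[2])
x,y,z=s['position'];p=Pw(d,s)@[x,y,z+.0185,1];print('bore top',p[:2]/p[2])
E
```

```text
clock: 17.87
position: [0.5978, -0.164, 0.1104]
ee_rot: [-2.219, -2.223, -0.001]
force: [0.6, 0.1, -0.2]
width: 0.558
gripper_force: 12.0
[-0.0025  0.0035  0.076 ]
[318.88906959 203.15376339]
[319.48609449 222.00306533]
bore top [318.06354447 262.62297326]
```

View pics/w5.png

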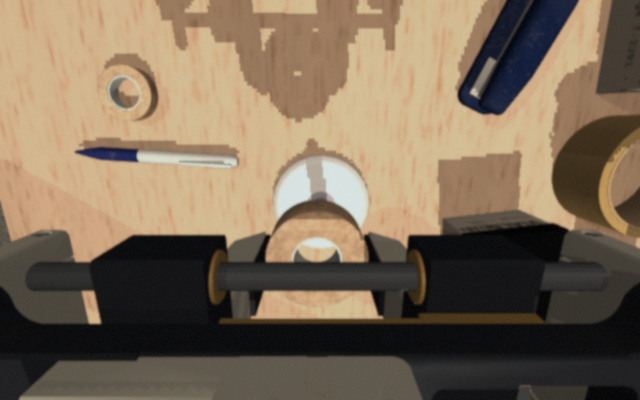

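The foot's rim spans cols 274–368 (centre 321), and the roll's bore is centred at 316.5. I'll correct +3 mm in x and lower.

```bash
python3 -m creep '[[-0.0025,0.008,0.03,0,0,0],[0,0,0.04,0,0,0],[0,0,0.04,0,0,0],[0,0,0.02,0,0,0],[0,0,0,0,0,0]]' 1 12; python3 -m creep '[[0,0,0.03,0,0,0],[0,0,0.03,0,0,0],[0,0,0.02,0,0,0],[0,0,0.02,0,0,0],[0,0,0,0,0,0],[0,0,0,0,0,0]]' 1 12
```

```text
clock: 18.33
position: [0.5999, -0.1659, 0.0558]
ee_rot: [-2.218, -2.221, 0.003]
force: [-0.3, -0.1, 0.1]
width: 0.559
gripper_force: 12.0
clock: 18.83
position: [0.6013, -0.1666, 0.0178]
ee_rot: [-2.221, -2.221, 0.001]
force: [-0.2, -0.3, -0.9]
width: 0.562
gripper_force: 12.0
```

```bash
python3 -m creep '[[0,0,0.001,0,0,0],[0,0,0,0,0,0],[0,0,0,0,0,0],[0,0,0,0,0,0],[0,0,0,0,0,0]]' -0.52 10; python3 -m creep '[[0,0,-0.04,0,0,0],[0,0,-0.08,0,0,0],[0,0,-0.08,0,0,0],[0,0,-0.05,0,0,0],[0,0,0,0,0,0],[0,0,0,0,0,0]]' -0.35
python3 - <<'E'
from h import *
s=arm.observe();print(go(.445,-.0745,.12).round(4))
p=np.load('w5P.npy');print(onz(p,(127,92),.012))
d=arm.get_image("top");f=d["frame"][120:190,370:440,::-1];cv2.imwrite("pics/t6.png",cv2.resize(f,None,fx=7,fy=7,interpolation=cv2.INTER_CUBIC))
E
```

```text
clock: 19.25
position: [0.6016, -0.1667, 0.018]
ee_rot: [2.221, 2.221, 0.0]
force: [-0.2, 0.3, 0.3]
width: 0.757
gripper_force: 0.0
clock: 19.75
position: [0.6023, -0.1669, 0.1192]
ee_rot: [2.22, 2.22, 0.002]
force: [-0.7, 0.5, -1.5]
width: 0.675
gripper_force: 0.0
[ 0.2309 -0.3932 -0.0033]
[ 0.44702732 -0.07390522]
```

```bash
python3 -m creep '[[0.0461,-0.0776,0,0,0,0],[0.0461,-0.0776,0,0,0,0],[0.0461,-0.0776,0,0,0,0],[0.0461,-0.0776,0,0,0,0],[0.0461,-0.0776,0,0,0,0],[0,0,0,0,0,0],[0,0,0,0,0,0],[0,0,0,0,0,0],[0,0,0,0,0,0]]' -0.35 10
python3 - <<'E'
from h import *
s=arm.observe();print(go(.446,-.0745,.004).round(4))
d=arm.get_image("wrist");cv2.imwrite("pics/w7.png",d["frame"][:,:,::-1]);np.save('w7P.npy',Pw(d,s))
p=Pw(d,s)@[.446,-.0745,.012,1];print(p[:2]/p[2])
E
```

```text
clock: 20.55
position: [0.4471, -0.075, 0.1174]
ee_rot: [-2.222, -2.221, -0.0]
force: [-0.2, 0.1, 0.0]
width: 0.674
gripper_force: 0.0
[ 0.0011 -0.0027  0.2835]
[316.05930154 200.08449947]
```

View pics/w7.png

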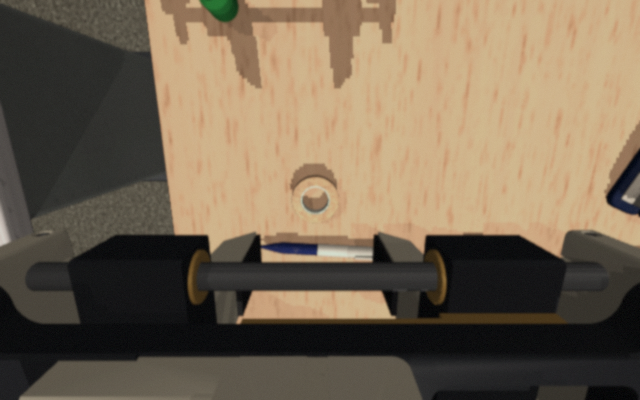

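Narrow roll is at (315.5,199), as predicted. I'll grasp it.

```bash
python3 -m creep '[[0.003,-0.003,0.08,0,0,0],[0,0,0.08,0,0,0],[0,0,0.07,0,0,0],[0,0,0.051,0,0,0],[0,0,0,0,0,0],[0,0,0,0,0,0]]' -0.35 10
python3 -m creep '[[0,0,0,0,0,0],[0,0,0,0,0,0],[0,0,0,0,0,0],[0,0,0,0,0,0],[0,0,0,0,0,0],[0,0,0,0,0,0],[0,0,0,0,0,0]]' 1 12;  python3 -c "
from h import *
print(go(.601,-.166,.12).round(4))"
```

```text
clock: 21.1
position: [0.4449, -0.0732, 0.0047]
ee_rot: [-2.22, -2.22, 0.002]
force: [0.1, -0.3, 0.8]
width: 0.678
gripper_force: 0.0
clock: 21.68
position: [0.4458, -0.0735, 0.0062]
ee_rot: [2.22, 2.22, 0.001]
force: [-1.2, -1.1, 8.0]
width: 0.45
gripper_force: 12.0
[-0.2314  0.3885 -0.2836]
```

```bash
python3 -m creep '[[0,0,-0.08,0,0,0],[0,0,-0.09,0,0,0],[0,0,-0.09,0,0,0],[-0.0463,0.0777,0,0,0,0],[-0.0463,0.0777,0,0,0,0],[-0.0463,0.0777,0,0,0,0],[-0.0463,0.0777,0,0,0,0],[-0.0463,0.0777,0,0,0,0],[0,0,0,0,0,0],[0,0,0,0,0,0],[0,0,0,0,0,0],[0,0,0,0,0,0]]' 1 12
python3 - <<'E'
from h import *
s=arm.observe();print(go(.601,-.166,.06).round(4))
d=arm.get_image("wrist");cv2.imwrite("pics/w8.png",d["frame"][:,:,::-1]);np.save('w8P.npy',Pw(d,s))
for q in[(.601,-.166,.01),(.601,-.166,.035)]:
  p=Pw(d,s)@[*q,1];print(p[:2]/p[2])
x,y,z=s['position'];p=Pw(d,s)@[x,y,z+.008,1];print('bore top',p[:2]/p[2])
E
```

```text
clock: 22.68
position: [0.5995, -0.165, 0.1093]
ee_rot: [-2.219, -2.222, 0.001]
force: [-0.3, 0.4, -0.4]
width: 0.457
gripper_force: 12.0
[-0.0025  0.0038  0.1233]
[319.09392921 203.42242653]
[319.34946719 211.58773075]
bore top [317.94224203 253.84192364]
```

View pics/w8.png

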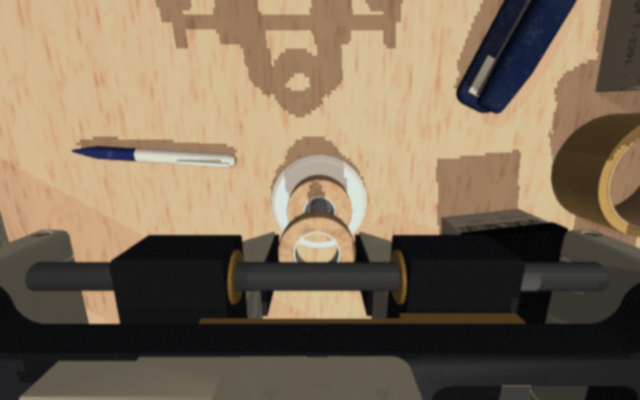

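The wide roll lies on the foot around the post (col 320), with the held bore at col 317. I'll lower the narrow roll with a 2 mm correction in x.

```bash
python3 -m creep '[[-0.0025,0.005,0.04,0,0,0],[0,0,0.04,0,0,0],[0,0,0.03,0,0,0],[0,0,0.02,0,0,0],[0,0,0,0,0,0]]' 1 12; python3 -m creep '[[0,0,0.02,0,0,0],[0,0,0.018,0,0,0],[0,0,0,0,0,0],[0,0,0,0,0,0]]' 1 12
```

```text
clock: 23.15
position: [0.601, -0.1664, 0.0557]
ee_rot: [-2.219, -2.221, 0.003]
force: [0.5, 0.1, -1.0]
width: 0.449
gripper_force: 12.0
clock: 23.48
position: [0.6024, -0.1668, 0.042]
ee_rot: [-2.221, -2.222, 0.0]
force: [0.1, 1.3, 0.0]
width: 0.455
gripper_force: 12.0
```

```bash
python3 -m creep '[[0,0,0.002,0,0,0],[0,0,0,0,0,0],[0,0,0,0,0,0],[0,0,0,0,0,0],[0,0,0,0,0,0]]' -0.3 10; python3 -m creep '[[0,0,-0.04,0,0,0],[0,0,-0.08,0,0,0],[0,0,-0.08,0,0,0],[0,0,-0.08,0,0,0],[-0.05,-0.08,0,0,0,0],[-0.05,-0.08,0,0,0,0],[-0.05,-0.08,0,0,0,0],[-0.05,-0.08,0,0,0,0],[0,0,0,0,0,0],[0,0,0,0,0,0],[0,0,0,0,0,0]]' -0.3
python3 - <<'E'
from h import *
a=arm.get_image("top")["frame"][130:270,220:440,::-1];b=arm.get_image("scene")["frame"][155:315,180:420,::-1]
a=cv2.resize(a,(600,382),interpolation=cv2.INTER_CUBIC);b=cv2.resize(b,(792,528),interpolation=cv2.INTER_CUBIC)
cv2.imwrite("pics/endt.png",a);cv2.imwrite("pics/ends.png",b)
E
```

```text
clock: 23.9
position: [0.6026, -0.1669, 0.0415]
ee_rot: [2.221, 2.221, 0.0]
force: [0.8, 0.3, 0.5]
width: 0.646
gripper_force: 0.0
clock: 24.82
position: [0.475, -0.2468, 0.1538]
ee_rot: [2.221, 2.22, 0.001]
force: [0.9, 0.4, -0.2]
width: 0.65
gripper_force: 0.0
```

View pics/ends.png

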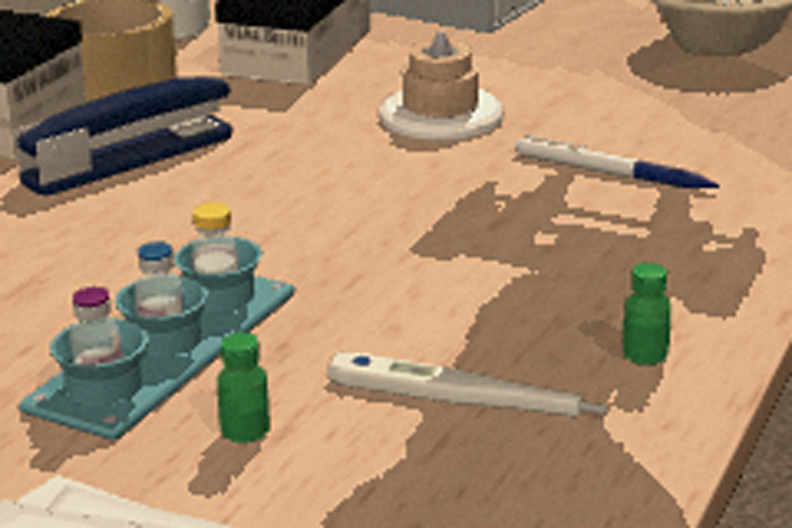

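View pics/endt.png

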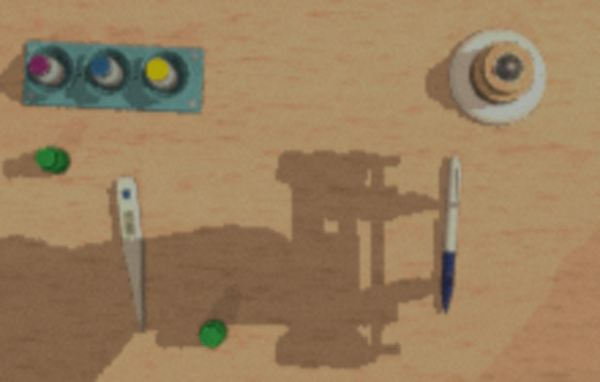

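Every vial stands in its cup and the rolls are stacked on the spindle. I'll check the cap positions by triangulation.

Run:
```python
from h import *
t=P(arm.get_image("top"));s=P(arm.get_image("scene"))
for k,a,b in[('p',(39,64),(91,297)),('b',(101,66),(155,250)),('y',(157,69),(212,213))]:
    a=np.array(a)/2.727+[220,130];b=np.array(b)/3.3+[180,155]
    X=cv2.triangulatePoints(t,s,a,b)[:,0];print(k,(X[:3]/X[3]).round(4),onz(t,a,.058).round(4))
```

```text
p [0.5998 0.2273 0.056 ] [0.6004 0.2272]
b [0.5988 0.1751 0.0563] [0.599 0.175]
y [0.596  0.1277 0.0563] [0.5968 0.128 ]
```

```bash
python3 -c "
from cell import arm
print(arm.sign_off())"
```

```text
the job is handed in; nothing more can be done
None
```

The job is handed in at about 25 s on the clock: purple, blue and yellow stand left to right in the cups, caps within about 3 mm of the axes, with the narrow roll on the wide one on the spindle and the thermometer and pen never touched; the hand-in gave no verdict.

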